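# Roll the rolling pin onto the red start line

### The arm

A 7-joint arm with a two-finger parallel gripper is mounted at the origin on a cart in front of the work surface, level with it; the furniture and walls round the work are solid. World frame = base frame: x ahead of the robot, y to its left, z up, the work surface at z = 0. Lengths are in mm, angles in rad, forces in N, time in s.
With the tool pointing down it reaches from about 400 to 875 mm from the base axis. Payload 6.5 kg.
Tool frame: the origin (TCP) lies midway between the tips of the shut fingers; the grasp point (between the pads) lies 19 mm behind it; z points along the fingers, y is the line along which they close (so a half turn about z gives the same grasp; the last joint's range is limited). The gripper opens to 85 mm and grips with 20 to 120 N. Pads are 22 mm wide; open, the fingers measure 114 mm over their backs; the gripper's body (76 mm by 85 mm) begins 54 mm behind the grasp point. The pads swing forward as they close: fully open they stand 13 mm farther back than shut.
Start: joints at [1.196, 0.536, -0.004, 1.538, 0.003, 1.067, -0.071], TCP at [197.541, -619.248, 231.29] pointing down, gripper open.
Joint ranges: [-2.7, 2.7], [-0.37, 2.16], [-1.27, 1.26], [0.24, 2.4], [-1.31, 4.45], [0.19, 1.91], [-2.76, 2.76]. Speed limits (rad/s): [2.39, 2.39, 3.14, 3.14, 3.14, 3.14, 3.14].

### API

Orientations are given as a 3x3 rotation matrix whose columns are the frame's x, y, z axes.
In Python, from plant import * gives the robot as it stands. The module is installed in compiled form; this text tells all that it offers.
- The arm moves only by the tool drive_tool, never from a script. Its argument "deltas" is a list of rows, each a list of 7 numbers: the shift along the tool's x, y, z in mm, then the turn, a rotation vector about the tool's x, y, z in rad, then the gripper's target within -1 to 1 (fully open at 1, half-way at 0, shut at -1). A call has 1 to 20 rows; each row is the pose to reach, as a shift and turn from the pose commanded when the call began, along the tool's axes at that moment; what a row does not reach only later rows make up. A row lasts 1/10 s, in which the tool goes at most 50 mm and 8.59 degrees, less where a joint would pass 70% of its speed; a pose out of reach is approached as far as the arm can. A call with a gripper value outside its range is refused whole. The fingers move at their own pace and stop on an object; "grip_force" is the grip in N (left out, the last holds). Time passes only in rows, so rows that repeat a pose let the fingers close. It gives the time, the measured TCP pose, the force, the opening and the grip force at its end, in the units of the state.
- read_state(): the state, without advancing time (a new reading comes with each control period).
- camera(name): name is "scene" or "top" or "wrist"; returns a dict with "color" (420x560x3 uint8, red, green, blue), "camera_matrix" (3x3 intrinsics, pixels), "T" (4x4, takes a point from camera to world coordinates); the wrist camera has in their place "hand_eye" (4x4, takes a point from camera to tool coordinates, whose origin is the TCP and whose axes are the flange's). Camera axes: x right, y down, z forward; pixel columns grow to the right and rows downward; lengths in mm; the calibration is good to about 2 mm. A picture is of the moment at which its call begins: read the wrist's pose just before it. There is no depth.
- hand_in(): hands the job in; it is judged then, once.
Trained networks look in the newest picture that a camera, given by its name, has taken for a name from the list of things; names that differ only in an ending like _2 or _b are one class to them, and where a whole thing is asked for, a point or a joint stands for the part that bears it (a point fixed in the world has none). Each returns a list of dicts, best first, with "score" (0 to 1); they miss things now and then, are a little off and sometimes report something else, mostly with a low value. They report only what shows in the picture. A call takes as long as a camera call.
- spot_in(label, camera): "at" ([x, y, z] in mm, in world coordinates, good to about 4 mm: the middle of the surface that is visible of it).
The state is a dict: "t": time; "joint_pos": joint angles; "joint_velocities": joint speeds; "joint_torque": joint torques, N m; "ee_pos": TCP position; "tool_rot": TCP orientation; "wrist_force": force on the tool from outside, world axes, zero at the start; "ft_torque": the same for the moment, N m; "gripper_width": finger opening in mm; "gripper_force": force on a finger pad.
Only numpy, scipy, OpenCV 4.12 (cv2) and the standard library are available. Lean on these libraries where they do the work, as an engineer would, in place of code of your own. Each camera call takes 0.05 s, during which the arm holds its last target. There are 200 camera calls.

### The job

Get the slab board ready for the next clay slab: push the top of the lying rolling pin sideways with the fingertips so that it rolls over, rather than slides, along the board to the red line, and leave it at rest squarely over that line and within the line's length. Only push it, never pick it up, and leave the jar, tape roll, sanding block and tin round the board where they are.

Things in the scene. Friction and masses are not known exactly. Their poses are not given: they have to be found in the camera images.
- rolling_pin: Loose wooden rolling pin on the board, 0.18-0.35 kg; stops within a few mm when no longer pushed. Barrel 44 mm diameter, 180 mm long; a dark knob at each end (22 mm diameter, 32 mm long, clear of the board); two thin dark stripes along the barrel. Origin on its axis at mid-length, 34 mm above the bench; y runs along the pin; x and z turn with it as it rolls (z up at the start).
- red_line: Red painted line on the board, 280 mm long, 6 mm wide, flat. Origin at its middle on the board's upper face; y along the line, x across it, z up. The pin starts parallel to it within 0.05 rad, 40 to 115 mm away, between the red and the blue line; red may be nearer the robot than the pin or farther.
- blue_line: Blue painted line on the slab board, of the same size and frame as the red one and parallel to it on the other side of the pin: not the one to use.
- slab_board: Fixed pale wooden board lying on the bench, 300 mm (its x) by 340 mm (its y) and 12 mm thick, with a darker band near either y end. Origin at the middle of its underside at bench height; z up. Both lines run along its y.
- red_jar: Loose pigment jar with red label and white cap standing beside the board, 38 mm in diameter, 58 mm high. Origin at the middle of its underside.
- tape: Loose roll of masking tape lying beside the board, 105 mm in diameter, 24 mm high. Origin at the middle of its underside.
- sanding: Loose brown sanding block beside the board, 101 x 62 x 31 mm (x, y, z). Origin at the middle of its underside.
- tin: Loose round wax tin with a green lid beside the board, 71 mm in diameter, 35 mm high. Origin at the middle of its underside.

How it is judged:
By the outcome, as a careful person would: the job done as asked, in the order asked, and still so for the second after the job is handed in, with the robot touching nothing.
It also fails if it takes over 58 s, if anything falls off the work surface, if the arm or the gripper's body presses on something with over 40 N, if the wrist force passes 120 N, or if a joint passes its speed limit or range.

## Working session

There is one attempt and no reset: what is moved stays moved. The work goes in short steps, Python scripts to look and compute and a tool call to move; the robot and the scene stay as the last step left them, time stands still between calls to the robot, and variables do not carry over. Pictures are saved under pics/ and viewed, at most 10 in all, crops included, and the job is handed in when it is done.

Besides the shell and the picture viewer there is one more tool, called after "Request:" in YAML: its name, and indented under it one key for each argument. drive_tool: Moves the arm, as the interface text tells. Its arguments: {"type":"object","properties":{"deltas":{"type":"array"},"grip_force":{"type":"number"}},"required":["deltas"]}

```bash
mkdir -p pics
python3 - <<'E'
from plant import *
import cv2,numpy as np
for c in ("top","scene"):
    d=camera(c); cv2.imwrite(f"pics/{c}0.png",d["color"][:,:,::-1])
    print(c,d["camera_matrix"].round(1).tolist(),d["T"].round(4).tolist())
    for n in ["rolling_pin","red_line","blue_line","slab_board","red_jar","tape","sanding","tin"]:
        print(n,[(np.round(r["at"]).tolist(),round(r["score"],2)) for r in spot_in(n,c)[:2]])
s=read_state();print(s["t"],s["ee_pos"],np.round(s["tool_rot"],3).tolist())
E
```

```text
top [[508.8, 0.0, 274.2], [0.0, 508.8, 200.2], [0.0, 0.0, 1.0]] [[-0.0254, -0.9877, 0.1546, 410.0592], [-0.9996, 0.027, 0.0083, 42.4761], [-0.0124, -0.1543, -0.9879, 1112.3361], [0.0, 0.0, 0.0, 1.0]]
rolling_pin [([558.0, -76.0, 54.0], 0.62)]
red_line [([490.0, -109.0, 8.0], 0.88), ([648.0, -66.0, 10.0], 0.6)]
blue_line [([649.0, -61.0, 12.0], 0.71), ([424.0, 117.0, 28.0], 0.5)]
slab_board [([570.0, -85.0, 12.0], 0.6)]
red_jar [([557.0, 149.0, 57.0], 0.82)]
tape []
sanding [([419.0, 114.0, 25.0], 0.67)]
tin [([708.0, -280.0, 30.0], 0.73)]
scene [[425.0, 0.0, 279.2], [0.0, 425.0, 214.6], [0.0, 0.0, 1.0]] [[0.5989, -0.5186, 0.6103, 54.3816], [-0.8008, -0.3777, 0.4649, -377.5128], [-0.0105, -0.7671, -0.6415, 623.2324], [0.0, 0.0, 0.0, 1.0]]
rolling_pin [([557.0, -89.0, 50.0], 0.8)]
red_line [([496.0, -118.0, 12.0], 0.88), ([555.0, -86.0, 50.0], 0.59)]
blue_line [([649.0, -81.0, 12.0], 0.64)]
slab_board [([531.0, -115.0, 11.0], 0.55)]
red_jar [([554.0, 145.0, 40.0], 0.86)]
tape [([566.0, -332.0, 27.0], 0.68)]
sanding [([415.0, 110.0, 26.0], 0.57)]
tin [([699.0, -287.0, 34.0], 0.83)]
0.9 [ 197.54211403 -619.2534417   231.29771076] [[0.953, 0.304, -0.0], [0.304, -0.953, -0.0], [-0.0, 0.0, -1.0]]
```

View pics/top0.png

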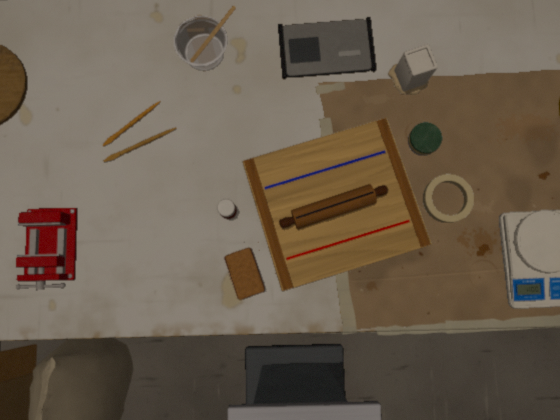

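View pics/scene0.png

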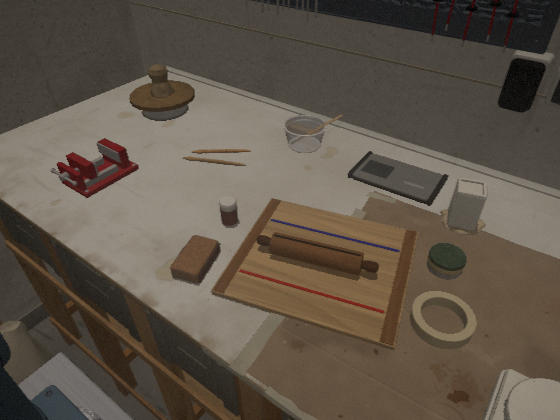

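Top picture: the red line runs from about (287,259) to (409,222), on the robot's side of the pin. The pin's knobs are at (287,222) and (382,190), and the blue line is on the far side. The scene picture agrees. Next I'll fit the lines and the pin by colour.

```bash
cat > h.py <<'E'
from plant import *
import cv2,numpy as np
def back(d,px,z,T=None):
    T=d["T"] if T is None else T
    px=np.atleast_2d(px).astype(float)
    r=np.c_[px,np.ones(len(px))]@np.linalg.inv(d["camera_matrix"]).T@T[:3,:3].T
    o=T[:3,3]; return o+r*((z-o[2])/r[:,2])[:,None]
def seg(P):
    """middle, direction (+y), length of an elongated cloud"""
    c=P[:,:2].mean(0); u=np.linalg.svd(P[:,:2]-c,full_matrices=False)[2][0]; u=u*np.sign(u[1])
    t=(P[:,:2]-c)@u; return c+u*(t.min()+t.max())/2,u,np.ptp(t)
def big(m):
    n,l,s,_=cv2.connectedComponentsWithStats(m.astype(np.uint8)); k=1+np.argmax(s[1:,4]); ys,xs=np.where(l==k); return np.c_[xs,ys]
def masks(d):
    img=d["color"]; c=img.astype(int); R,G,B=c[...,0],c[...,1],c[...,2]
    red=(R>1.9*G+20)&(R>1.9*B+20); blue=(B>R+25)&(B>G+20)
    return red,blue,R
def measure(cam="top",roi=None):
    d=camera(cam); red,blue,R=masks(d)
    m=np.zeros(R.shape,bool)
    if cam=="top": m[118:290,243:430]=True
    else: m[195:345,215:420]=True
    out={"red":seg(back(d,big(red&m),12)),"blue":seg(back(d,big(blue&m),12))} 
    rc,ru,_=out["red"]; 
    ys,xs=np.where(m&(R<130)&~red&~blue); px=np.c_[xs,ys]; P=back(d,px,34)
    n=np.array([-ru[1],ru[0]]);n*=np.sign(n[0])
    a=(P[:,:2]-rc)@ru
    k=np.zeros(R.shape,bool); q=px[(abs(a)<140)]; k[q[:,1],q[:,0]]=True
    b=big(k); out["pin"]=seg(back(d,b,34)); out["mask"]=b
    return d,out
def report(cam="top"):
    d,o=measure(cam); rc,ru,_=o["red"]; n=np.array([ru[1],-ru[0]]) # +x side
    for k in("red","blue","pin"): print(cam,k,o[k][0].round(1),"ang of x-axis",round(float(np.arctan2(-o[k][1][0],o[k][1][1])),4),"len",round(float(o[k][2]),1))
    e=o["pin"][0]-rc; print("pin across",(e@n).round(1),"along",(e@ru).round(1))
    return d,o
E
python3 - <<'E'
from h import *
for c in("top","scene"):
    d,o=report(c); v=d["color"][:,:,::-1].copy(); v[o["mask"][:,1],o["mask"][:,0]]=(255,0,255)
    print(v[o["mask"][:,1],o["mask"][:,0]].shape, np.percentile(d["color"][...,0][195:220,290:300],[5,50,95]))
    if c=="top": cv2.imwrite("pics/m.png",cv2.resize(v[110:300,235:440],None,fx=2.5,fy=2.5))
E
```

```text
top red [ 492.3 -104. ] ang of x-axis 0.2733 len 277.2
top blue [648.1 -61.4] ang of x-axis 0.2733 len 276.3
top pin [ 546.3 -101.2] ang of x-axis -1.1652 len 429.9
pin across 52.8 along -11.9
(19573, 3) [ 48. 117. 134.]
scene red [ 493.5 -107.3] ang of x-axis 0.2724 len 277.6
scene blue [649.4 -63.5] ang of x-axis 0.2725 len 278.5
scene pin [ 572.1 -113.1] ang of x-axis -1.5183 len 486.5
pin across 74.1 along -26.7
(16171, 3) [124. 134. 146.]
```

View pics/m.png

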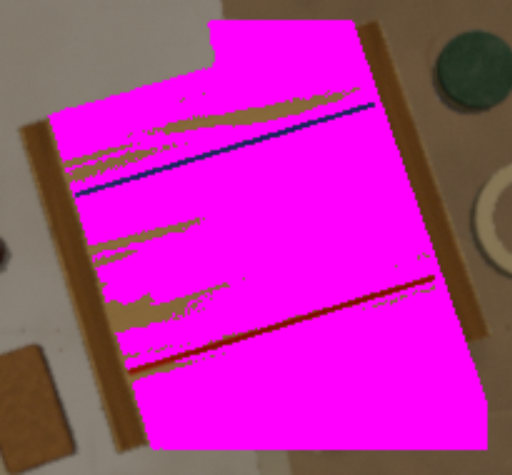

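The lines fit well in this picture, but the pin mask floods the whole board. I'll use an Otsu threshold inside the strip instead.

Run:
```python
s=open('h.py').read()
s=s.replace("ys,xs=np.where(m&(R<130)&~red&~blue)","thr=cv2.threshold(d['color'][...,0][m].reshape(-1,1),0,255,cv2.THRESH_OTSU)[0] if R0 is None else R0; ys,xs=np.where(m&(R<thr)&~red&~blue)")
s=s.replace('roi=None','R0=85').replace("q=px[(abs(a)<140)]","ac=(P[:,:2]-rc)@n; q=px[(abs(a)<140)&(ac>-40)&(ac<125)]")
s=s.replace('report(cam="top"):\n    d,o=measure(cam)','report(cam="top",R0=85):\n    d,o=measure(cam,R0)')
open('h.py','w').write(s)
from h import *
for c in("top","scene"):
    d,o=report(c); v=d["color"][:,:,::-1].copy(); 
    if c=="top": print(v[180:230,335,2].tolist());
    v[o["mask"][:,1],o["mask"][:,0]]=(255,0,255)
    if c=="top": a=cv2.resize(v[110:300,235:440],(400,370))
    else: cv2.imwrite("pics/m2.png",np.hstack([a,cv2.resize(v[195:345,215:420],(400,370))]))
```

```text
top red [ 492.3 -104. ] ang of x-axis 0.2733 len 277.2
top blue [648.1 -61.4] ang of x-axis 0.2731 len 276.3
top pin [561.2 -75.1] ang of x-axis 0.3049 len 243.9
pin across 74.1 along 9.2
[115, 118, 121, 125, 124, 122, 123, 126, 123, 119, 121, 121, 122, 121, 114, 82, 69, 73, 77, 81, 79, 83, 82, 69, 31, 46, 76, 85, 85, 85, 82, 79, 76, 70, 61, 53, 60, 76, 98, 121, 128, 128, 126, 125, 126, 125, 126, 126, 127, 128]
scene red [ 493.5 -107.4] ang of x-axis 0.2723 len 277.6
scene blue [649.4 -63.5] ang of x-axis 0.2723 len 278.5
scene pin [550.1 -79.5] ang of x-axis 0.2909 len 248.4
pin across 62.0 along 11.6
```

View pics/m2.png

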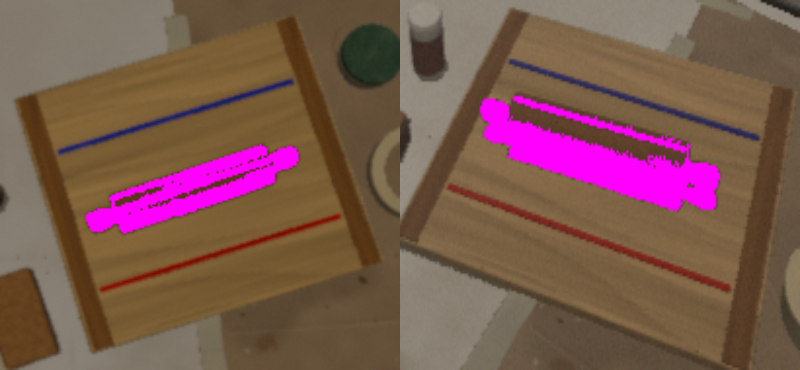

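The top-camera mask now fits: the pin is 74 mm across from red and +9 mm along it, turned about 0.03 rad from the line. The tool is already aligned with the pin, with its x axis across it and its fingers spread along it. I'll move over the pin.

Request:
drive_tool:
  deltas:
    - [35,-27,0,0,0,0,1]
    - [70,-55,0,0,0,0,1]
    - [105,-82,0,0,0,0,1]
    - [140,-110,0,0,0,0,1]
    - [175,-137,0,0,0,0,1]
    - [210,-165,0,0,0,0,1]
    - [245,-192,0,0,0,0,1]
    - [280,-220,0,0,0,0,1]
    - [315,-247,0,0,0,0,1]
    - [350,-275,0,0,0,0,1]
    - [385,-302,0,0,0,0,1]
    - [420,-330,0,0,0,0,1]
    - [455,-357,0,0,0,0,1]
    - [490,-385,20,0,0,0,1]
    - [510,-400,50,0,0,0,1]
    - [521,-408,85,0,0,0,1]
    - [521,-408,110,0,0,0,1]
    - [521,-408,110,0,0,0,1]
    - [521,-408,110,0,0,0,1]

```text
t: 3.0
ee_pos: [569.9, -72.6, 121.7]
tool_rot: [[0.953, 0.303, -0.0], [0.303, -0.953, -0.0], [-0.0, 0.0, -1.0]]
wrist_force: [1.0, -0.1, -0.1]
gripper_width: 85.7
gripper_force: 0.0
```

Run:
```python
from h import *
s=read_state(); print(s["t"],s["ee_pos"].round(1),s["tool_rot"].round(3).tolist(),s["wrist_force"].round(2),s["gripper_width"])
d=camera("wrist"); cv2.imwrite("pics/w1.png",d["color"][:,:,::-1])
print(d["camera_matrix"].round(1).tolist(),d["hand_eye"].round(3).tolist())
```

```text
3.0 [569.9 -72.6 121.7] [[0.953, 0.303, -0.0], [0.303, -0.953, -0.0], [-0.0, 0.0, -1.0]] [ 1.02 -0.11 -0.09] 85.68722630519565
[[339.7, 0.0, 285.9], [0.0, 339.7, 208.1], [0.0, 0.0, 1.0]] [[0.001, -0.966, -0.257, 65.714], [1.0, 0.001, 0.0, -1.053], [-0.0, -0.257, 0.966, -143.61], [0.0, 0.0, 0.0, 1.0]]
```

View pics/w1.png

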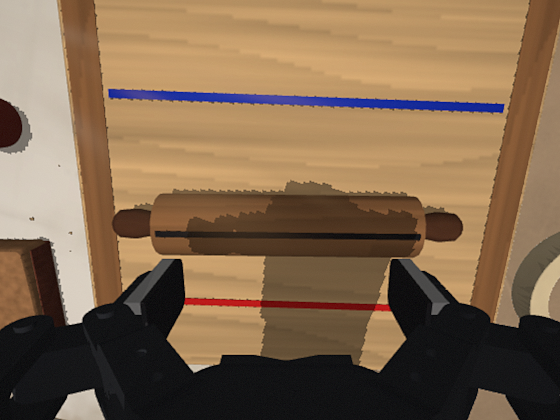

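Wrist view: the pin's knobs are at about (133,223) and (443,227), the barrel spans columns 152–425, and the red line is at row 303 below. I'll refine from the knob positions and the lines.

```bash
cat >> h.py <<'E'
def wristT(d,s):
    W=np.eye(4); W[:3,:3]=s["tool_rot"]; W[:3,3]=s["ee_pos"]; return W@d["hand_eye"]
def knobs(kl,kr,redpts=None,s=None,d=None,rc=np.array([492.8,-105.5]),ang=.273):
    T=wristT(d,s); a,b=back(d,[kl,kr],34,T)[:,:2]
    ru=np.array([-np.sin(ang),np.cos(ang)]); n=np.array([ru[1],-ru[0]])
    if redpts is not None:
        q=back(d,redpts,12,T)[:,:2]; print("red pts across",((q-rc)@n).round(1),"along",((q-rc)@ru).round(1))
    e=(a+b)/2-rc; u=(a-b)/np.linalg.norm(a-b); u=u*np.sign(u[1])
    print("pin",((a+b)/2).round(1),"across",(e@n).round(1),"along",(e@ru).round(1),"rel ang",np.round(np.arctan2(-u[0],u[1])-ang,4),"span",np.linalg.norm(a-b).round(1))
E
python3 - <<'E'
from h import *
s=read_state(); d=camera("wrist")
knobs((133,223),(443,227),[(190,301),(385,307),(110,94),(503,108)],s,d)
report("top",100)
E
```

```text
red pts across [ -0.9  -0.7 161.5 162.1] along [  88.3  -74.9  139.2 -142. ]
pin [563.  -76.2] across 75.5 along 9.3 rel ang 0.0221 span 222.2
top red [475.6 -44.6] ang of x-axis 0.2726 len 153.8
top blue [629.6   4.7] ang of x-axis 0.2731 len 139.0
top pin [544.4 -89.1] ang of x-axis -0.3947 len 236.4
pin across 54.3 along -61.4
```

Request:
drive_tool:
  deltas:
    - [0,0,25,0,0,0,1]
    - [0,0,50,0,0,0,1]
    - [0,0,68,0,0,0,1]
    - [0,0,74,0,0,0,1]
    - [0,0,76,0,0,0,1]
    - [0,0,76,0,0,0,1]

```text
t: 3.75
ee_pos: [570.7, -72.4, 46.3]
tool_rot: [[0.953, 0.304, 0.002], [0.304, -0.953, -0.0], [0.002, 0.001, -1.0]]
wrist_force: [-0.4, 1.3, -0.6]
gripper_width: 85.3
gripper_force: 0.0
```

Request:
drive_tool:
  deltas:
    - [0,0,0.5,0,0,0,1]
    - [0,0,1,0,0,0,1]
    - [0,0,1.5,0,0,0,1]
    - [0,0,2,0,0,0,1]
    - [0,0,2,0,0,0,1]

```text
t: 4.25
ee_pos: [569.9, -72.2, 43.3]
tool_rot: [[0.953, 0.304, -0.0], [0.304, -0.953, -0.0], [-0.0, -0.0, -1.0]]
wrist_force: [0.8, -0.0, 0.0]
gripper_width: 85.3
gripper_force: 0.0
```

Request:
drive_tool:
  deltas:
    - [0,0,0.5,0,0,0,1]
    - [0,0,1,0,0,0,1]
    - [0,0,1,0,0,0,1]

```text
t: 4.55
ee_pos: [570.6, -72.0, 42.8]
tool_rot: [[0.953, 0.304, 0.001], [0.304, -0.953, 0.0], [0.001, 0.0, -1.0]]
wrist_force: [0.2, 1.0, 3.3]
gripper_width: 85.5
gripper_force: 2.0
```

Request:
drive_tool:
  deltas:
    - [0,0,0.5,0,0,0,1]
    - [0,0,1,0,0,0,1]
    - [0,0,1,0,0,0,1]

```text
t: 4.85
ee_pos: [571.6, -71.7, 42.5]
tool_rot: [[0.953, 0.304, 0.003], [0.304, -0.953, 0.0], [0.003, 0.001, -1.0]]
wrist_force: [0.1, 1.4, 9.3]
gripper_width: 85.1
gripper_force: 4.8
```

Request:
drive_tool:
  deltas:
    - [-1,0,0,0,0,0,1]
    - [-3,0,0,0,0,0,1]
    - [-6,0,0,0,0,0,1]
    - [-9,0,0,0,0,0,1]
    - [-12,0,0,0,0,0,1]
    - [-15,0,0,0,0,0,1]
    - [-18,0,0,0,0,0,1]
    - [-21,0,0,0,0,0,1]
    - [-24,0,0,0,0,0,1]
    - [-27,0,0,0,0,0,1]
    - [-30,0,0,0,0,0,1]
    - [-32,0,0,0,0,0,1]
    - [-32,0,0,0,0,0,1]

```text
t: 6.15
ee_pos: [540.8, -81.1, 42.7]
tool_rot: [[0.953, 0.304, 0.003], [0.304, -0.953, 0.001], [0.003, 0.0, -1.0]]
wrist_force: [-1.0, 2.3, 12.7]
gripper_width: 85.4
gripper_force: 6.1
```

Run:
```python
from h import *
s=read_state(); d=camera("wrist"); cv2.imwrite("pics/w2.png",d["color"][:,:,::-1])
```

```text
(no output)
```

View pics/w2.png

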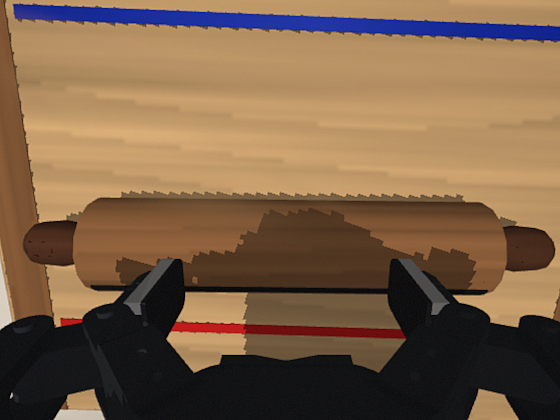

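The pin rolled: the stripe turned over towards the robot. Its knobs are now at about (50,243) and (530,248). I'll lift, move back behind the top and measure.

Run:
```python
from h import *
s=read_state(); d=camera("wrist")
knobs((50,243),(530,248),[(175,325),(400,334),(20,11),(550,34)],s,d)
n=np.array([np.cos(.273),np.sin(.273)]); print("tcp across",(s["ee_pos"][:2]-[492.8,-105.5])@n)
```

```text
red pts across [ -0.6  -1.7 161.6 161.1] along [  74.2  -57.8  138.1 -108.2]
pin [547.7 -80.3] across 59.7 along 9.5 rel ang 0.0259 span 229.4
tcp across 52.89303997924233
```

Request:
drive_tool:
  deltas:
    - [0,0,-4,0,0,0,1]
    - [0,0,-8,0,0,0,1]
    - [8,0,-8,0,0,0,1]
    - [16,0,-8,0,0,0,1]
    - [16,0,-8,0,0,0,1]
    - [16,0,-8,0,0,0,1]

```text
t: 6.85
ee_pos: [554.7, -76.8, 49.0]
tool_rot: [[0.953, 0.304, -0.0], [0.304, -0.953, 0.0], [-0.0, -0.0, -1.0]]
wrist_force: [-0.3, -0.2, -0.7]
gripper_width: 85.3
gripper_force: 0.0
```

Run:
```python
from h import *
s=read_state(); d=camera("wrist"); cv2.imwrite("pics/w3.png",d["color"][:,:,::-1])
n=np.array([np.cos(.273),np.sin(.273)]); print(s["ee_pos"].round(1),"tcp across",(s["ee_pos"][:2]-[492.8,-105.5])@n)
```

```text
[554.7 -76.8  49. ] tcp across 67.35521287100374
```

View pics/w3.png

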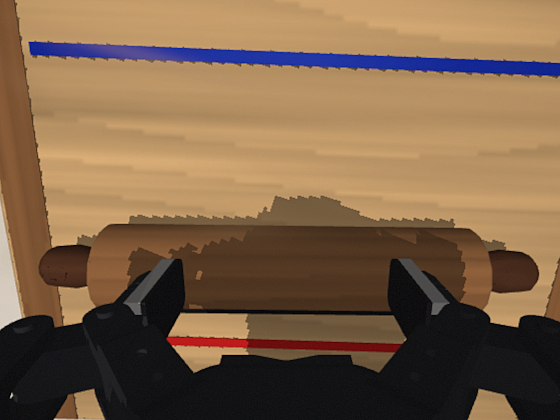

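Rolling ratio is 2:1 as expected: the pin moved 16 mm, so it is 59.7 mm across with the tip 8 mm behind its top. Second stroke, with a slight yaw to square the pin.

Request:
drive_tool:
  deltas:
    - [0,0,4,0,0,0,1]
    - [0,0,7,0,0,0,1]
    - [0,0,8,0,0,0,1]
    - [-1,0,8,0,0,0.001,1]
    - [-4,0,8,0,0,0.003,1]
    - [-7,0,8,0,0,0.005,1]
    - [-10,0,8,0,0,0.008,1]
    - [-13,0,8,0,0,0.01,1]
    - [-16,0,8,0,0,0.012,1]
    - [-19,0,8,0,0,0.015,1]
    - [-22,0,8,0,0,0.017,1]
    - [-25,0,8,0,0,0.019,1]
    - [-28,0,8,0,0,0.022,1]
    - [-31,0,8,0,0,0.024,1]
    - [-32,0,8,0,0,0.024,1]
    - [-32,0,8,0,0,0.024,1]
    - [-32,0,3,0,0,0.024,1]
    - [-32,0,0,0,0,0.024,1]
    - [-24,0,0,0,0,0.016,1]
    - [-16,0,0,0,0,0.012,1]

```text
t: 8.9
ee_pos: [539.8, -81.9, 49.1]
tool_rot: [[0.956, 0.293, -0.0], [0.293, -0.956, -0.0], [-0.0, -0.0, -1.0]]
wrist_force: [-0.2, -0.1, 0.8]
gripper_width: 85.1
gripper_force: 0.0
```

Request:
drive_tool:
  deltas:
    - [0,0,0,0,0,0,1]
    - [0,0,4,0,0,0,1]
    - [0,0,7,0,0,0,1]
    - [0,0,8,0,0,0,1]
    - [-1,0,8,0,0,0.001,1]
    - [-4,0,8,0,0,0.003,1]
    - [-7,0,8,0,0,0.005,1]
    - [-10,0,8,0,0,0.008,1]
    - [-13,0,8,0,0,0.01,1]
    - [-16,0,8,0,0,0.012,1]
    - [-19,0,8,0,0,0.015,1]
    - [-22,0,8,0,0,0.017,1]
    - [-25,0,8,0,0,0.019,1]
    - [-28,0,8,0,0,0.022,1]
    - [-30,0,8,0,0,0.022,1]
    - [-30,0,8,0,0,0.022,1]
    - [-30,0,3,0,0,0.022,1]
    - [-30,0,0,0,0,0.022,1]
    - [-22,0,0,0,0,0.015,1]
    - [-15,0,0,0,0,0.011,1]

```text
t: 10.9
ee_pos: [525.6, -86.2, 49.1]
tool_rot: [[0.959, 0.282, -0.0], [0.282, -0.959, 0.0], [-0.0, -0.0, -1.0]]
wrist_force: [-0.0, -0.3, -0.5]
gripper_width: 85.4
gripper_force: 0.0
```

Request:
drive_tool:
  deltas:
    - [0,0,0,0,0,0,1]
    - [0,0,-20,0,0,0,1]
    - [0,0,-40,0,0,0,1]
    - [0,0,-40,0,0,0,1]
    - [0,0,-40,0,0,0,1]
    - [0,0,-40,0,0,0,1]

```text
t: 11.5
ee_pos: [524.3, -86.2, 88.4]
tool_rot: [[0.959, 0.282, -0.002], [0.282, -0.959, 0.0], [-0.002, -0.001, -1.0]]
wrist_force: [0.2, 0.4, 0.4]
gripper_width: 85.3
gripper_force: 0.0
```

Run:
```python
from h import *
s=read_state(); d=camera("wrist"); cv2.imwrite("pics/w4.png",d["color"][:,:,::-1])
n=np.array([np.cos(.273),np.sin(.273)]); print(s["t"],s["ee_pos"].round(1),s["tool_rot"].round(3).tolist(),"tcp across",(s["ee_pos"][:2]-[492.8,-105.5])@n)
```

```text
11.5 [524.3 -86.2  88.4] [[0.959, 0.282, -0.002], [0.282, -0.959, 0.0], [-0.002, -0.001, -1.0]] tcp across 35.54159171495664
```

View pics/w4.png

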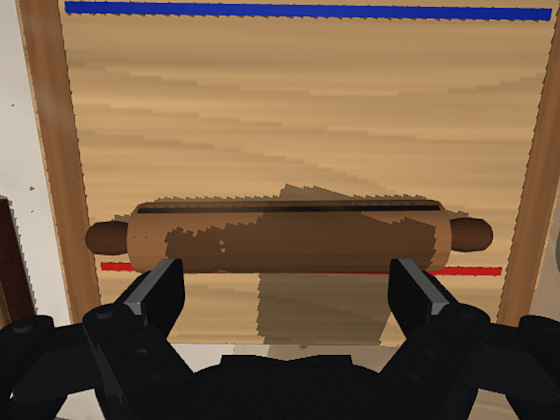

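The knobs are now at about (107,238) and (472,235), and the red line runs from (101,267) to (501,271).

Run:
```python
from h import *
s=read_state(); d=camera("wrist")
knobs((107,238),(472,235),[(101,267),(501,271),(65,8),(550,15)],s,d)
```

```text
red pts across [ -2.   -1.2 160.7 160.9] along [ 140.5 -141.   140.7 -140.7]
pin [519.7 -88.7] across 30.4 along 8.9 rel ang 0.0227 span 225.1
```

The pin is about 31 mm short and still turned 0.023 rad. Rolling preserves that angle, and it's small (±2 mm over the barrel). Next stroke.

Request:
drive_tool:
  deltas:
    - [3,0,15,0,0,-0.01,1]
    - [3,0,30,0,0,-0.01,1]
    - [3,0,40,0,0,-0.01,1]
    - [3,0,44,0,0,-0.01,1]
    - [3,0,47,0,0,-0.01,1]
    - [3,0,48,0,0,-0.01,1]
    - [2,0,48,0,0,-0.01,1]
    - [-1,0,48,0,0,-0.01,1]
    - [-4,0,48,0,0,-0.01,1]
    - [-7,0,48,0,0,-0.01,1]
    - [-10,0,48,0,0,-0.01,1]
    - [-13,0,48,0,0,-0.01,1]
    - [-16,0,48,0,0,-0.01,1]
    - [-19,0,48,0,0,-0.01,1]
    - [-22,0,48,0,0,-0.01,1]
    - [-25,0,48,0,0,-0.01,1]
    - [-28,0,48,0,0,-0.01,1]
    - [-29,0,48,0,0,-0.01,1]
    - [-29,0,44,0,0,-0.01,1]
    - [-29,0,40,0,0,-0.01,1]

```text
t: 13.6
ee_pos: [497.2, -94.5, 49.5]
tool_rot: [[0.957, 0.292, -0.0], [0.292, -0.957, -0.0], [-0.0, 0.0, -1.0]]
wrist_force: [-0.1, -0.3, -0.4]
gripper_width: 85.4
gripper_force: 0.0
```

Request:
drive_tool:
  deltas:
    - [8,0,-20,0,0,0,1]
    - [16,0,-40,0,0,0,1]
    - [16,0,-40,0,0,0,1]
    - [16,0,-40,0,0,0,1]
    - [16,0,-40,0,0,0,1]
    - [16,0,-40,0,0,0,1]

```text
t: 14.2
ee_pos: [511.5, -89.9, 88.4]
tool_rot: [[0.957, 0.291, -0.002], [0.291, -0.957, 0.0], [-0.002, -0.001, -1.0]]
wrist_force: [-0.0, -0.2, 0.2]
gripper_width: 85.4
gripper_force: 0.0
```

Run:
```python
from h import *
s=read_state(); d=camera("wrist"); cv2.imwrite("pics/w5.png",d["color"][:,:,::-1])
n=np.array([np.cos(.273),np.sin(.273)]); print(s["t"],s["ee_pos"].round(1),"tcp across",(s["ee_pos"][:2]-[492.8,-105.5])@n)
```

```text
14.2 [511.5 -89.9  88.4] tcp across 22.173473016212846
```

View pics/w5.png

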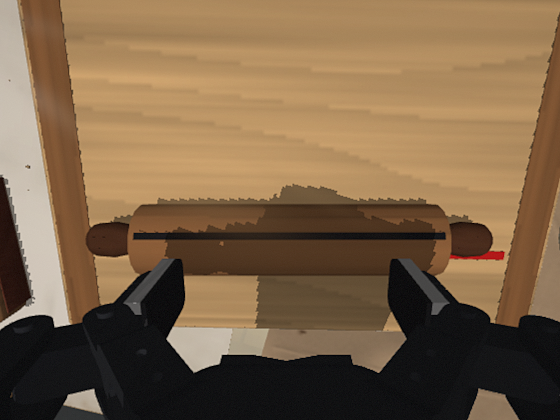

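The knobs are at about (108,239) and (471,238), and the red line's right end is at (503,256).

Run:
```python
from h import *
s=read_state(); d=camera("wrist")
knobs((108,239),(471,238),[(480,256),(503,256)],s,d)
```

```text
red pts across [-2.  -1.6] along [-124.9 -140.9]
pin [505.8 -92.9] across 15.9 along 8.6 rel ang 0.0266 span 224.4
```

Request:
drive_tool:
  deltas:
    - [3,0,15,0,0,0,1]
    - [3,0,30,0,0,0,1]
    - [3,0,40,0,0,0,1]
    - [3,0,44,0,0,0,1]
    - [3,0,47,0,0,0,1]
    - [3,0,48,0,0,0,1]
    - [2,0,48,0,0,0,1]
    - [-1,0,48,0,0,0,1]
    - [-4,0,48,0,0,0,1]
    - [-7,0,48,0,0,0,1]
    - [-10,0,48,0,0,0,1]
    - [-13,0,48,0,0,0,1]
    - [-16,0,48,0,0,0,1]
    - [-19,0,48,0,0,0,1]
    - [-22,0,48,0,0,0,1]
    - [-25,0,48,0,0,0,1]
    - [-28,0,48,0,0,0,1]
    - [-30,0,48,0,0,0,1]
    - [-30,0,48,0,0,0,1]
    - [-30,0,40,0,0,0,1]

```text
t: 16.3
ee_pos: [484.1, -98.3, 49.5]
tool_rot: [[0.956, 0.292, 0.0], [0.292, -0.956, 0.0], [0.0, -0.0, -1.0]]
wrist_force: [-0.1, -0.0, 0.3]
gripper_width: 85.5
gripper_force: 0.0
```

Request:
drive_tool:
  deltas:
    - [8,0,-20,0,0,0,1]
    - [16,0,-50,0,0,0,1]
    - [30,0,-80,0,0,0,1]
    - [30,0,-80,0,0,0,1]
    - [30,0,-80,0,0,0,1]
    - [30,0,-80,0,0,0,1]

```text
t: 16.9
ee_pos: [511.4, -90.0, 128.5]
tool_rot: [[0.957, 0.291, -0.002], [0.291, -0.957, -0.0], [-0.002, -0.0, -1.0]]
wrist_force: [-0.7, 1.2, -0.5]
gripper_width: 85.2
gripper_force: 0.0
```

Run:
```python
from h import *
s=read_state(); d=camera("wrist"); cv2.imwrite("pics/w6.png",d["color"][:,:,::-1])
n=np.array([np.cos(.273),np.sin(.273)]); print(s["t"],s["ee_pos"].round(1),"tcp across",(s["ee_pos"][:2]-[492.8,-105.5])@n)
```

```text
16.9 [511.4 -90.  128.5] tcp across 22.060362393743482
```

View pics/w6.png

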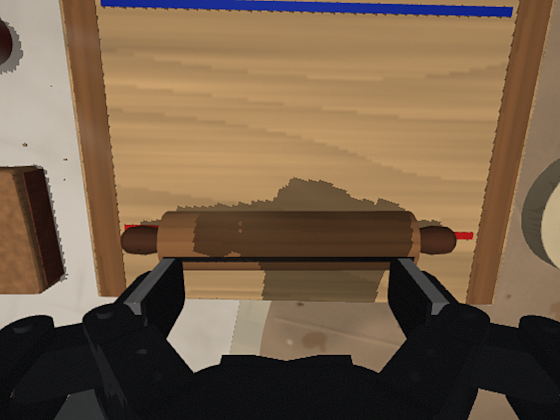

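The knobs are at about (138,240) and (438,240). The red line shows just beyond both ends, at (130,227) and (465,236). I'll compute from this, clear the arm and check with the fixed cameras.

Run:
```python
from h import *
s=read_state(); d=camera("wrist")
knobs((138,240),(438,240),[(130,227),(465,236)],s,d)
```

```text
red pts across [-0.4 -1.7] along [ 135.8 -134.7]
pin [490.1 -97.1] across -0.4 along 8.8 rel ang 0.0236 span 223.1
```

Request:
drive_tool:
  deltas:
    - [20,30,-30,0,0,0,1]
    - [40,70,-60,0,0,0,1]
    - [60,110,-90,0,0,0,1]
    - [60,160,-90,0,0,0,1]
    - [60,210,-90,0,0,0,1]
    - [60,260,-90,0,0,0,1]
    - [60,310,-90,0,0,0,1]
    - [60,350,-90,0,0,0,1]
    - [60,380,-90,0,0,0,1]
    - [60,380,-90,0,0,0,1]
    - [60,380,-90,0,0,0,1]

```text
t: 18.1
ee_pos: [679.9, -435.9, 217.2]
tool_rot: [[0.957, 0.291, -0.002], [0.291, -0.957, 0.002], [-0.002, -0.002, -1.0]]
wrist_force: [0.5, 0.2, -0.4]
gripper_width: 85.3
gripper_force: 0.0
```

Run:
```python
from h import *
rc=np.array([492.8,-105.5]);a=.273;ru=np.array([-np.sin(a),np.cos(a)]);n=np.array([ru[1],-ru[0]])
print(read_state()["t"])
for c,base,thr in(("top",(492.3,-104),(85,100)),("scene",(493.5,-107.4),(85,100))):
    d=camera(c); red,blue,R=masks(d); base=np.array(base)
    P=back(d,np.argwhere(R>-1)[:,::-1],34)[:,:2]-base
    al=(P@ru).reshape(R.shape);ac=(P@n).reshape(R.shape)
    for t in thr:
        m=(abs(al-9)<130)&(abs(ac)<38)&(R<t)&~red; b=big(m); q=back(d,b,34)[:,:2]-base
        A=q@ru;C=q@n
        # mid of silhouette per slice; knobs (free of shadow) and barrel
        mid=lambda lo,hi:[np.round([np.percentile(C[k],2),np.percentile(C[k],98)],1).tolist() for k in [(A>lo)&(A<hi)]] if ((A>lo)&(A<hi)).any() else None
        print(c,t,"along",A.min().round(1),A.max().round(1),"slices",[mid(x-8,x+8) for x in(-92,-60,-25,10,45,80,112)])
    Q=back(d,np.argwhere(red)[:,::-1],12)[:,:2]-base; k=(abs(Q@n)<20)&(abs(Q@ru)<150)
    print("red seen: along",np.sort(Q[k]@ru)[[0,-1]].round(1),"n",k.sum(),"across",(Q[k]@n).mean().round(1))
    print([(np.round(r["at"]).tolist(),round(r["score"],2)) for r in spot_in("rolling_pin",c)[:1]])
    for nm in("red_jar","tape","sanding","tin"): print(nm,[np.round(r["at"]).tolist() for r in spot_in(nm,c)[:1]])
```

```text
18.1
top 85 along -114.3 129.0 slices [[[-7.6, 12.0]], [[-19.9, 23.0]], [[-20.5, 22.6]], [[-22.4, 21.4]], [[-22.6, 20.1]], [[-23.9, 19.3]], [[-13.0, 7.1]]]
top 100 along -114.3 129.6 slices [[[-11.4, 12.6]], [[-21.5, 23.0]], [[-21.9, 22.3]], [[-23.2, 21.4]], [[-24.5, 20.4]], [[-24.7, 20.6]], [[-14.0, 7.5]]]
red seen: along [-138.6  138.6] n 34 across 0.1
[([489.0, -101.0, 56.0], 0.79)]
red_jar [[559.0, 153.0, 59.0]]
tape [[573.0, -333.0, 27.0]]
sanding [[423.0, 118.0, 30.0]]
tin [[705.0, -280.0, 30.0]]
scene 85 along -115.4 132.8 slices [[[-25.7, 15.0]], [[-37.4, -9.8]], [[-37.4, -10.1]], [[-37.2, -10.1]], [[-37.4, -10.7]], [[-37.4, -10.3]], [[-29.2, 9.4]]]
scene 100 along -115.4 138.9 slices [[[-33.6, 15.6]], [[-36.8, 30.2]], [[-36.9, 28.8]], [[-36.5, 28.1]], [[-37.0, 27.2]], [[-36.8, 26.2]], [[-29.4, 11.2]]]
red seen: along [-138.7  138.8] n 58 across -0.1
[([485.0, -111.0, 51.0], 0.61)]
red_jar [[553.0, 145.0, 41.0]]
tape [[566.0, -333.0, 28.0]]
sanding [[414.0, 110.0, 29.0]]
tin [[693.0, -289.0, 30.0]]
```

The top camera, free of the arm, puts the pin's centre within 1 mm of the line and its ends at −114 and +129 mm, inside ±140. It is about 0.027 rad off square, and the objects round the board have not moved. Handing in.

```bash
python3 -c "
from plant import *
print(hand_in())"
```

```text
the job is handed in; nothing more can be done
None
```

Job handed in (result not reported back): the pin was rolled about 74 mm by pushing on its top in five strokes and rests centred on the red line to about 1 mm and within its length, still about 0.027 rad off parallel as at the start because my one yaw correction did nothing; the jar, tape, sanding block and tin were not moved.

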